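# Hold a sample tube upright over the viewing lamp

### The job

First turn the viewing lamp's brightness dial until its white pointer line is at the one long, broad mark of the scale. Then draw the tall screw-cap tube out of the slanting rack, turn it upright, cap up, and hold it still in the gripper over the middle of the lamp's white window, raised with about 8 cm of air below its foot. The program finishes while holding it there; leave the two short tubes and the jar where they are.

Things in the scene. Friction and masses are not known exactly. Their poses are not given: they have to be found in the camera images.
- tube: the tall tube: white body of 29 mm diameter, round screw cap of 34 mm diameter and 22 mm height (blue, as on all three tubes), 115 mm long in all, about 65 g. Origin: centre of its foot; z axis along the tube to the cap (cap from 93 to 115 mm). Starts in any of the rack's three pockets, leaning 35 degrees from upright, with 57 mm of it above the pocket's mouth; it must be drawn about 60 mm along its own axis to be free (2 mm play all round)
- rack: fixed slanting rack, grey plastic: a base plate 125 x 212 mm and three square pockets (39 mm outside, 33 mm inside, 58 mm deep) in a row along its y axis, 72 mm apart. The pockets lean 35 degrees, their mouths towards the rack's -x, so a tube's cap end leans to the rack's -x (roughly towards the robot). Origin: on the work surface, under the middle pocket; mouths about 75 mm above the surface. Stands on the robot's left or right, the lamp on the other side
- lamp: fixed viewing lamp: low white box 160 mm (x) by 240 mm (y), top 46 mm above the work surface; white window at its +y end, brightness dial at its -y end. Origin: on the work surface under the box's centre; axes as just said
- window (a point): centre of the lamp's white square window (100 x 100 mm), on its surface, 50 mm above the work surface
- dial (a joint): angle of the brightness dial, rad, range 0 to 3.0. At 0 its white pointer line points to the lamp's -x; the value grows clockwise seen from above (at 1.57 it points to the lamp's +y). The scale round it has eleven marks every 0.3 rad from 0 to 3.0; the long, broad one is at 2.1. Turns with light friction (0.04 N m) and stays where left; starts between 0.7 and 1.6
- dial_grip (a point): on the dial's vertical axis, at the height to grip, 37 mm above the lamp's top. The dial is a disc of 50 mm diameter with an upright bar grip across it, 14 mm thick, 48 mm long and 32 mm high, reaching 7 mm above this point; the bar runs along the pointer line
- short1: one of two short screw-cap tubes, same make as the tall one but 82 mm long; stands in another pocket of the rack, only its cap (22 mm high) and 2 mm of body above the mouth. Origin: centre of its foot, z axis along the tube to the cap. To be left alone
- short2: one of two short screw-cap tubes, same make as the tall one but 82 mm long; stands in another pocket of the rack, only its cap (22 mm high) and 2 mm of body above the mouth. Origin: centre of its foot, z axis along the tube to the cap. To be left alone
- jar: closed jar, 60 mm diameter, 85 mm high, on the work surface between the rack and the lamp, on the robot's side. Origin: centre of its underside. To be left alone
Mind the look-alikes: they are no part of the job. What is shaped like the tube but purple is not meant.

How it is judged:
By the outcome, as a careful person would: the job done as asked, in the order asked, and still so for the second after the job is handed in, while the arm keeps its last pose, push and grip.
It also fails if it takes over 54 s, if anything falls off the work surface, if the arm or the gripper's body presses on something with over 40 N, if the wrist force passes 120 N, or if a joint passes its speed limit or range.

### The arm

A 7-joint arm with a two-finger parallel gripper is mounted at the origin on the work surface. World frame = base frame: x ahead of the robot, y to its left, z up, the work surface at z = 0. Lengths are in m, angles in rad, forces in N, time in s.
With the tool pointing down it reaches from about 0.4 to 0.875 m from the base axis. Payload 4.4 kg.
Tool frame: the origin (TCP) lies midway between the tips of the shut fingers; the grasp point (between the pads) lies robot.pinch_z behind it (robot.pinch_z is the distance from the TCP to the grasp point, in m); z points along the fingers, y is the direction in which the jaws open and shut (so a half turn about z gives the same grasp; the last joint's range is limited). The gripper opens to 85 mm and grips with 20 to 120 N. Pads are 22 mm wide; open, the fingers measure 114 mm over their backs; the gripper's body (76 mm by 85 mm) begins 54 mm behind the grasp point. The pads swing forward as they close: fully open they stand 13 mm farther back than shut.
Start: joints at [1.12, 0.628, 0.038, 1.517, -0.027, 0.996, -0.02], TCP at [0.244, -0.602, 0.205] pointing down, gripper open.
Joint ranges: [-3.06, 3.06], [-0.37, 2.12], [-1.25, 1.32], [0.18, 2.47], [-1.1, 4.24], [0.23, 1.98], [-2.94, 2.94]. Speed limits (rad/s): [2.57, 2.57, 3.14, 3.14, 3.14, 3.14, 3.14].

### API

Orientations are given as a unit quaternion [w, x, y, z].
In Python, from workcell import robot gives the robot as it stands.
- The arm moves only by the tool jog_arm, never from a script. Its argument "deltas" is a list of rows, each a list of 7 numbers: the shift along the tool's x, y, z in units of 2 cm (1.0 is 2 cm), then the turn, a rotation vector about the tool's x, y, z in units of 6 degrees (1.0 is 6 degrees), then the opening, from -1 (shut) to 1 (fully open), so that 0 is half open. In form: [[x, y, z, rx, ry, rz, fingers], ...]. A call has 1 to 20 rows; each row shifts and turns the commanded pose from where the row before left it, along the tool's axes as they then stand; what a row does not reach is not made up. A row lasts 1/10 s, in which the tool goes at most 50 mm and 8.59 degrees, less where a joint would pass 70% of its speed; a pose out of reach is approached as far as the arm can. A call with a number of a shift or a turn outside -1 to 1 is refused whole. A call with a gripper value outside its range is refused whole. The fingers move at their own pace and stop on an object; "force" is the grip in N (left out, the last holds). Time passes only in rows, so rows that do not move let the fingers close. It gives the time, the measured TCP pose, the force and the opening at its end, in the units of the state.
- robot.observe(): the state, without advancing time (a new reading comes with each control period).
- robot.snapshot(name): name is "side" or "top"; returns a dict with "img" (384x512x3 uint8, blue, green, red), "range_z" (384x512 float32, m along the optical axis (not along the pixel's ray), 0 where there is no reading), "fx", "fy", "cx", "cy" (pixels), "k1" (the pictures are not rectified: a ray, as slopes to the right and down, at radius r is drawn at 1 + k1 r^2 times it, then the intrinsics apply), "rvec" (rotation vector, rad) and "tvec" (3), from world to camera coordinates, as OpenCV has them. Camera axes: x right, y down, z forward; pixel columns grow to the right and rows downward; lengths in m; the calibration is good to about 2 mm. A picture is of the moment at which its call begins.
- robot.finish_job(): hands the job in, once; it reports no verdict.
The state is a dict: "time": time; "joints": joint angles; "dq": joint speeds; "joint_torque": joint torques, N m; "tcp_pos": TCP position; "ee_rot": TCP orientation; "contact_force": force on the tool from outside, world axes, zero at the start; "wrist_torque": the same for the moment, N m; "opening": opening from 0.0 (shut) to 1.0 (fully open).
Only numpy, scipy, OpenCV 4.12 (cv2) and the standard library are available. Lean on these libraries where they do the work, as an engineer would, in place of code of your own. Each camera call takes 0.05 s, during which the arm holds its last target. There are 200 camera calls.

## Working session

There is one attempt and no reset: what is moved stays moved. The work goes in short steps, Python scripts to look and compute and a tool call to move; the robot and the scene stay as the last step left them, time stands still between calls to the robot, and variables do not carry over. Pictures are saved under pics/ and viewed, about 8 in all and at most 12, crops included, and the job is handed in when it is done.

Besides the shell and the picture viewer there is one more tool, called after "Emit:" by a JSON object that holds its "api" and its "payload", one argument or row to a line. jog_arm: Moves the arm, as the interface text tells. Its arguments: {"type":"object","properties":{"deltas":{"type":"array"},"force":{"type":"number"}},"required":["deltas"]}

```bash
ls; mkdir -p pics; cat > h.py <<'E'
import numpy as np, cv2
from scipy.spatial.transform import Rotation as R
from workcell import robot
def snap(n,f):
    s=robot.snapshot(n); cv2.imwrite('pics/%s.png'%f,s['img']); np.savez('pics/%s.npz'%f,**s); return s
def load(f): return dict(np.load('pics/%s.npz'%f))
def px2w(s,u,v,z=None):
    """pixel -> world, by depth (z None) or by plane height z"""
    dx,dy=(u-s['cx'])/s['fx'],(v-s['cy'])/s['fy']
    x,y=dx,dy
    for _ in range(20):
        k=1+s['k1']*(x*x+y*y); x,y=dx/k,dy/k
    Rm=cv2.Rodrigues(np.array(s['rvec'],float))[0]; t=np.array(s['tvec'],float).ravel()
    ray=np.array([x,y,1.]); o=-Rm.T@t; d=Rm.T@ray
    if z is None:
        D=float(s['range_z'][int(round(v)),int(round(u))]); return o+d*D
    return o+d*(z-o[2])/d[2]
def cloud(s):
    v,u=np.mgrid[0:384,0:512].astype(float)
    dx,dy=(u-s['cx'])/s['fx'],(v-s['cy'])/s['fy']; x,y=dx.copy(),dy.copy()
    for _ in range(20):
        k=1+s['k1']*(x*x+y*y); x,y=dx/k,dy/k
    Rm=cv2.Rodrigues(np.array(s['rvec'],float))[0]; t=np.array(s['tvec'],float).ravel()
    D=s['range_z'].astype(float); P=np.stack([x*D,y*D,D],-1)
    W=(P-t)@Rm; W[D==0]=np.nan; return W
E
python3 - <<'E'
from h import *
print(robot.observe(), robot.pinch_z)
a=snap('top','t0');b=snap('side','s0')
for s in(a,b):print({k:s[k] for k in s if k not in('img','range_z')})
cv2.imwrite('pics/both.png',cv2.resize(a['img'],(768,576),interpolation=cv2.INTER_CUBIC))
E
```

```text
pics
{'time': 0.0, 'joints': array([ 1.12021   ,  0.62936797,  0.03843013,  1.51836282, -0.02697894,
        0.99628207, -0.01998134]), 'dq': array([-8.61010784e-04,  1.46811117e-05,  3.48461408e-04, -9.10165570e-04,
       -1.42260117e-03,  7.68127586e-04,  1.83863187e-04]), 'joint_torque': array([ 8.16593056e-04, -5.63396144e+01,  1.22643046e+00, -1.93442738e+01,
        1.09215238e-02,  1.04006269e-02, -6.60388693e-06]), 'tcp_pos': array([ 0.24375985, -0.60183921,  0.20357642]), 'ee_rot': array([-9.29980848e-04,  9.81545204e-01,  1.91227894e-01, -1.99904553e-04]), 'contact_force': array([ 0.34092424, -0.21896048, -0.2960488 ]), 'wrist_torque': array([ 0.04220512,  0.04360982, -0.02214342]), 'opening': 1.0022835656243139} 0.0187
{'fx': 493.6518097239274, 'fy': 493.6518097239274, 'cx': 253.53049843562312, 'cy': 200.50754688292136, 'k1': -0.2139313970344714, 'rvec': array([ 2.19401653, -2.17450195,  0.06729915]), 'tvec': array([0.02408653, 0.51007014, 1.224299  ])}
{'fx': 431.7683940349672, 'fy': 431.7683940349672, 'cx': 254.13183138738447, 'cy': 192.07590874789454, 'k1': -0.023449567354004105, 'rvec': array([ 0.87997392, -2.57011729,  1.05762273]), 'tvec': array([0.42314543, 0.30082764, 0.78199342])}
```

View pics/both.png

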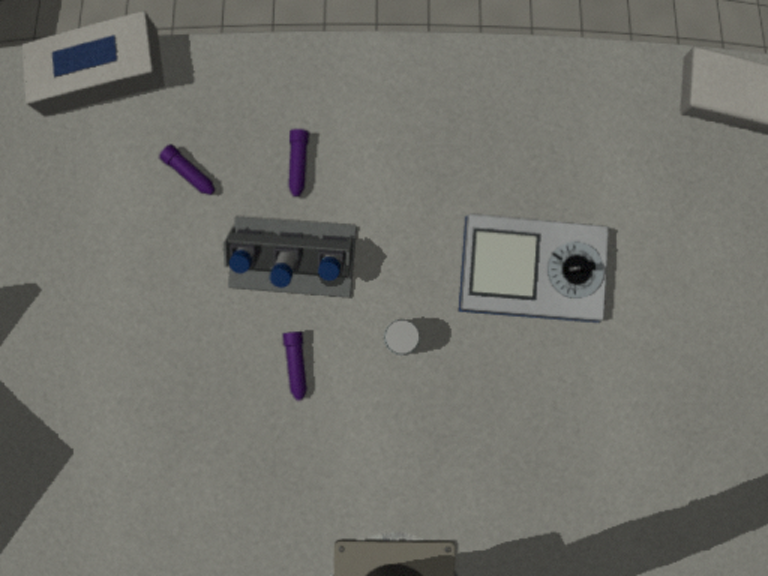

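View pics/s0.png

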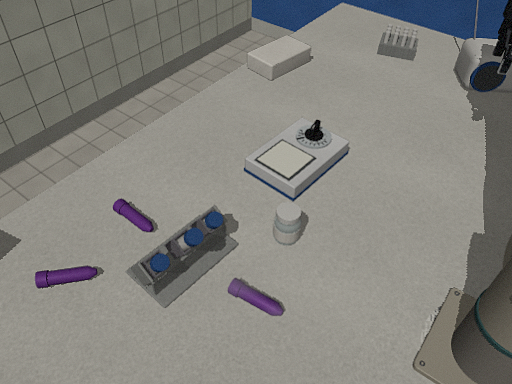

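Top view: the rack is on the left, with the tall tube in the middle pocket (cap at about (281,274) in the enlarged view). The lamp is on the right, window at (505,264), dial at (577,268), and the jar is at (402,337). Next I measure and enlarge the dial and rack.

```bash
python3 - <<'E'
from h import *
s=load('t0'); im=s['img']
a=cv2.resize(im[152:208,355:411],(560,560),interpolation=cv2.INTER_CUBIC)
cv2.imwrite('pics/dial0.png',a)
W=cloud(s)
def rng(m,n):
    p=W[m]; print(n,len(p),'med',np.nanmedian(p,0).round(4),'mean',np.nanmean(p,0).round(4),'min',np.nanmin(p,0).round(3),'max',np.nanmax(p,0).round(3))
v,u=np.mgrid[0:384,0:512]; 
lam=(W[...,2]>.038)&(W[...,2]<.054)&(u>300)&(u<410)&(v>138)&(v<220); rng(lam,'lamp')
q=W[lam][:,:2].astype(np.float32); r=cv2.minAreaRect(q); print(r)
win=lam&(im.min(-1)>150)&(u<362); 
hsv=cv2.cvtColor(im,cv2.COLOR_BGR2HSV)
bar=(W[...,2]>.070)&(u>360)&(u<410)&(v>150)&(v<210); rng(bar,'bar'); print(cv2.minAreaRect(W[bar][:,:2].astype(np.float32)))
blue=(hsv[...,0]>100)&(hsv[...,0]<125)&(hsv[...,1]>150)
n,l,st,c=cv2.connectedComponentsWithStats((blue&(v>150)&(v<200)&(u>140)&(u<240)).astype(np.uint8))
for i in range(1,n):
    if st[i,4]>20: print(c[i]); rng(l==i,'cap')
rk=(W[...,2]>.06)&(u>140)&(u<240)&(v>145)&(v<195)&~blue; rng(rk,'rack'); print(cv2.minAreaRect(W[rk][:,:2].astype(np.float32)))
jar=(W[...,2]>.075)&(u>250)&(u<285)&(v>205)&(v<240); rng(jar,'jar')
# by plane: window corners, lamp corners, base plate corners (enlarged px /1.5)
for n,(x,y),z in [('w',(474,230),.05),('w',(538,233),.05),('w',(536,298),.05),('w',(470,295),.05),('L',(467,215),.046),('L',(608,227),.046),('L',(603,320),.046),('L',(460,311),.046),('dial',(577,268),.075),('base',(236,217),.004),('base',(357,224),.004),('base',(353,297),.004),('base',(229,288),.004)]:
    print(n,px2w(s,x/1.5,y/1.5,z).round(4))
E
```

```text
lamp 5473 med [ 0.5661 -0.2193  0.0474] mean [ 0.5663 -0.2227  0.0474] min [ 0.48  -0.355  0.038] max [ 0.656 -0.106  0.054]
((0.5676122307777405, -0.23048648238182068), (0.2413850724697113, 0.16123636066913605), 85.81028747558594)
bar 120 med [ 0.5623 -0.2917  0.0882] mean [ 0.5625 -0.2912  0.0876] min [ 0.554 -0.316  0.073] max [ 0.572 -0.27   0.095]
((0.5632578730583191, -0.29317814111709595), (0.013950327411293983, 0.046931322664022446), 9.291165351867676)
[159.72077922 173.99350649]
cap 154 med [0.566  0.253  0.0939] mean [0.5662 0.2531 0.0935] min [0.55  0.237 0.084] max [0.584 0.27  0.104]
[219.1626506  178.88554217]
cap 166 med [0.5551 0.1103 0.0929] mean [0.5554 0.1102 0.0927] min [0.539 0.094 0.078] max [0.572 0.125 0.105]
[187.0617284  183.05555556]
cap 162 med [0.5419 0.1826 0.1199] mean [0.5422 0.1828 0.1201] min [0.526 0.168 0.102] max [0.559 0.198 0.13 ]
rack 1108 med [0.5888 0.182  0.0762] mean [0.5855 0.1826 0.0774] min [0.524 0.078 0.06 ] max [0.618 0.286 0.125]
((0.5677183270454407, 0.18283504247665405), (0.20623181760311127, 0.08695290237665176), 85.27079772949219)
jar 387 med [ 0.4496 -0.0065  0.0848] mean [ 0.4492 -0.0059  0.0849] min [ 0.424 -0.03   0.079] max [0.474 0.02  0.091]
w [ 0.6261 -0.1252  0.05  ]
w [ 0.6227 -0.2324  0.05  ]
w [ 0.5144 -0.2279  0.05  ]
w [ 0.5184 -0.1184  0.05  ]
L [ 0.6518 -0.1141  0.046 ]
L [ 0.6359 -0.3543  0.046 ]
L [ 0.479  -0.3428  0.046 ]
L [ 0.4922 -0.1024  0.046 ]
dial [ 0.5622 -0.2913  0.075 ]
base [0.6537 0.2795 0.004 ]
base [0.642  0.0698 0.004 ]
base [0.5167 0.0751 0.004 ]
base [0.5304 0.2883 0.004 ]
```

View pics/dial0.png

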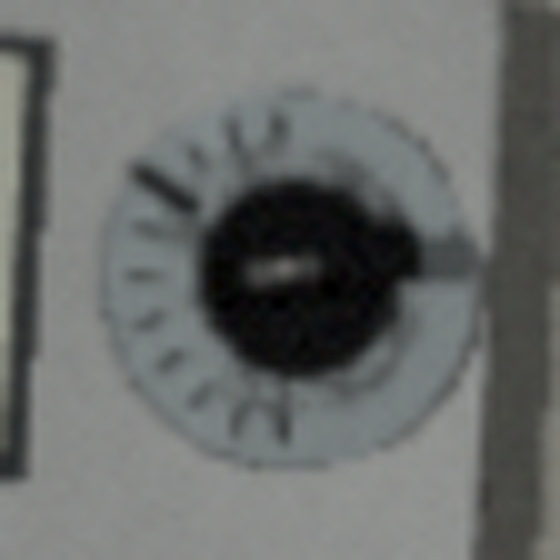

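Pointer line runs (250,275)-(315,265) in the crop, so it points left and slightly down. The broad mark is at about (165,190). The bar rectangle gives a dial angle of about 1.34, leaving about 0.76 rad clockwise to turn. Lamp and rack yaw are both about -0.07. First move: to above the dial.

```bash
cat >> h.py <<'E'
def to(p=None,q=None,n=None):
    """needed move: translation (tool axes, units) then rotation (units); p TCP target, q target Rotation"""
    o=robot.observe(); w,x,y,z=o['ee_rot']; C=R.from_quat([x,y,z,w])
    print('t',round(o['time'],2),'tcp',o['tcp_pos'].round(4),'F',o['contact_force'].round(1),'op',round(o['opening'],3),'j',o['joints'].round(2),'\naxes x,y,z',C.as_matrix().T.round(3).tolist())
    if p is not None: print('shift units total',(C.inv().apply(np.array(p)-o['tcp_pos'])/.02).round(3))
    if q is not None: print('turn units total',((C.inv()*q).as_rotvec(degrees=True)/6).round(3))
def tool(z,y):
    z=np.array(z,float);z/=np.linalg.norm(z);y=np.array(y,float);y-=z*(y@z);y/=np.linalg.norm(y)
    return R.from_matrix(np.stack([np.cross(y,z),y,z],1))
def down(deg): a=np.radians(deg); return tool([0,0,-1],[np.cos(a),np.sin(a),0])
E
python3 - <<'E'
from h import *
to([.5628,-.292,.15],down(9.3))
s=load('t0');W=cloud(s);im=s['img'];hsv=cv2.cvtColor(im,cv2.COLOR_BGR2HSV)
v,u=np.mgrid[0:384,0:512]
m=(hsv[...,0]>100)&(hsv[...,0]<125)&(hsv[...,1]>150)&(abs(u-187)<16)&(abs(v-183)<16)
P=W[m];P=P[~np.isnan(P).any(1)]
ps=-.073;a=np.array([-np.sin(.6109)*np.cos(ps),-np.sin(.6109)*np.sin(ps),np.cos(.6109)])
h=P@a;print('axial pct',np.percentile(h,[5,25,50,75,95]).round(4))
T=P[abs(h-np.median(h))<.004];ex=np.array([np.cos(ps),np.sin(ps),0])-0;ex=ex-a*(ex@a);ex/=np.linalg.norm(ex);ey=np.cross(a,ex)
for e in(ex,ey):print('span',np.percentile(T@e,[1,99]).round(4))
c=a*np.median(h)+ex*np.mean(np.percentile(T@ex,[1,99]))+ey*np.mean(np.percentile(T@ey,[1,99]));print('captop centre',c.round(4),'a',a.round(4),'foot z',(c-a*.115)[2].round(4))
E
```

```text
t 0.1 tcp [ 0.2438 -0.6019  0.2037] F [-1.   0.1 -0.5] op 1.0 j [ 1.12  0.63  0.04  1.52 -0.03  1.   -0.02] 
axes x,y,z [[0.927, 0.375, 0.0], [0.375, -0.927, -0.002], [-0.001, 0.002, -1.0]]
shift units total [20.599 -8.371  2.699]
turn units total [-1.4000e-02 -1.1000e-02 -1.2876e+01]
axial pct [-0.2149 -0.2048 -0.2028 -0.2011 -0.1992]
span [0.4835 0.5132]
span [0.2082 0.236 ]
captop centre [0.5394 0.1832 0.1197] a [-0.5721  0.0418  0.8191] foot z 0.0255
```

Emit:
{"api": "jog_arm", "payload": {
  "deltas": [
    [1,-0.4,0,0,0,0,0.2],
    [1,-0.4,0,0,0,0,0.2],
    [1,-0.4,0,0,0,0,0.2],
    [1,-0.4,0,0,0,0,0.2],
    [1,-0.4,0,0,0,0,0.2],
    [1,-0.4,0,0,0,0,0.2],
    [1,-0.4,0,0,0,0,0.2],
    [1,-0.4,0,0,0,0,0.2],
    [1,-0.4,0,0,0,0,0.2],
    [1,-0.4,0,0,0,0,0.2],
    [1,-0.4,0.2,0,0,0,0.2],
    [1,-0.4,0.2,0,0,0,0.2],
    [1,-0.4,0.2,0,0,0,0.2],
    [1,-0.4,0.2,0,0,0,0.2],
    [1,-0.4,0.2,0,0,0,0.2],
    [1,-0.4,0.2,0,0,0,0.2],
    [1,-0.4,0.2,0,0,0,0.2],
    [1,-0.4,0.2,0,0,0,0.2],
    [1,-0.4,0.2,0,0,0,0.2],
    [1,-0.4,0.2,0,0,0,0.2]
  ]
}}

```text
time: 2.1
tcp_pos: [0.555, -0.3032, 0.1639]
ee_rot: [-0.0, 0.982, 0.191, -0.0]
contact_force: [-0.3, -0.0, 0.1]
opening: 0.598
```

Emit:
{"api": "jog_arm", "payload": {
  "deltas": [
    [0,0,0,0,0,-1,0],
    [0,0,0,0,0,-1,0],
    [0,0,0,0,0,-1,0],
    [0,0,0,0,0,-1,0],
    [0,0,0,0,0,-1,0],
    [0,0,0,0,0,-1,0],
    [0,0,0,0,0,-1,0],
    [0,0,0,0,0,-1,0],
    [0,0,0,0,0,-1,0],
    [0,0,0,0,0,-1,0],
    [0,0,0,0,0,-1,0],
    [0,0,0,0,0,-1,0],
    [0,0,0,0,0,-0.9,0],
    [0,0,0,0,0,0,0]
  ]
}}

```text
time: 3.5
tcp_pos: [0.5543, -0.304, 0.164]
ee_rot: [-0.001, 0.646, 0.763, 0.0]
contact_force: [-0.1, -0.8, 0.3]
opening: 0.497
```

```bash
python3 - <<'E'
from h import *
to([.5628,-.292,.066],down(9.3))
E
```

```text
t 3.5 tcp [ 0.5543 -0.304   0.164 ] F [-0.1 -0.8  0.3] op 0.497 j [ 0.66  0.66 -0.34  1.6   0.26  0.92  0.39] 
axes x,y,z [[-0.164, 0.986, 0.001], [0.986, 0.164, -0.001], [-0.001, 0.001, -1.0]]
shift units total [0.519 0.522 4.901]
turn units total [-0.006 -0.008  0.025]
```

Emit:
{"api": "jog_arm", "payload": {
  "deltas": [
    [0.26,0.26,0,0,0,0,0],
    [0.26,0.26,0.9,0,0,0,0],
    [0,0,1,0,0,0,0],
    [0,0,1,0,0,0,0],
    [0,0,1,0,0,0,0],
    [0,0,1,0,0,0,0],
    [0,0,0,0,0,0,0],
    [0,0,0,0,0,0,-1],
    [0,0,0,0,0,0,-1],
    [0,0,0,0,0,0,-1],
    [0,0,0,0,0,0,-1],
    [0,0,0,0,0,0,-1],
    [0,0,0,0,0,0,-1]
  ],
  "force": 30
}}

```text
time: 4.8
tcp_pos: [0.5634, -0.2922, 0.0668]
ee_rot: [0.0, 0.647, 0.763, 0.0]
contact_force: [0.1, -1.0, -0.2]
opening: 0.002
```

```bash
python3 - <<'E'
from h import *
to(None,down(9.3-43.7))
E
```

```text
t 4.8 tcp [ 0.5634 -0.2922  0.0668] F [ 0.1 -1.  -0.2] op 0.002 j [ 0.61  0.79 -0.3   1.67  0.31  0.73  0.33] 
axes x,y,z [[-0.164, 0.986, -0.0], [0.986, 0.164, 0.0], [0.0, -0.0, -1.0]]
turn units total [4.000e-03 1.000e-03 7.305e+00]
```

The gripper closed fully (opening 0.002), so it isn't holding the bar. I look before moving on.

```bash
python3 - <<'E'
from h import *
a=snap('top','t1');b=snap('side','s1')
A=cv2.resize(a['img'][130:230,320:420],(500,500),interpolation=cv2.INTER_CUBIC)
B=cv2.resize(b['img'][95:195,250:310+40],(300,300),interpolation=cv2.INTER_CUBIC)
B=cv2.resize(b['img'][80:205,235:360],(500,500),interpolation=cv2.INTER_CUBIC)
cv2.imwrite('pics/v1.png',cv2.resize(np.hstack([A,B]),(800,400)))
E
```

```text
(no output)
```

View pics/v1.png

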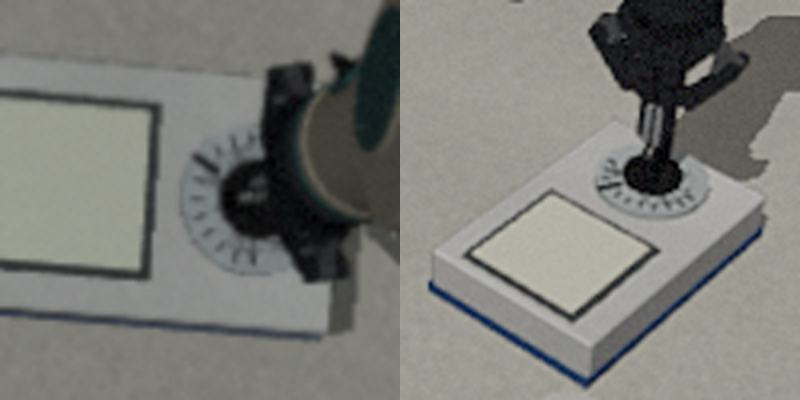

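```bash
python3 - <<'E'
from h import *
o=robot.observe();p=o['tcp_pos']
t=[]
for n,w in(('t1',45),('s1',45)):
    s=load(n); q,_=cv2.projectPoints(np.array([p,p+[0,0,.0187],[.5628,-.292,.058]]),np.array(s['rvec'],float),np.array(s['tvec'],float),np.array([[s['fx'],0,s['cx']],[0,s['fy'],s['cy']],[0,0,1]]),np.array([s['k1'],0,0,0.]))
    q=q[:,0];print(n,q.round(1))
    u,v=q[0].astype(int); I=s['img'][v-22:v+22,u-22:u+22]
    I=cv2.convertScaleAbs(I,alpha=1.8,beta=20)
    I=cv2.resize(I,(400,400),interpolation=cv2.INTER_CUBIC)
    for x,c in zip(q,((0,0,255),(0,255,0),(255,0,0))): cv2.circle(I,tuple(int(k) for k in((x-[u-22,v-22]+.5)*400/44)),4,c,1)
    t.append(I)
cv2.imwrite('pics/v2.png',np.hstack(t))
W=cloud(load('t1'));m=W[165:195,370:385]
print(o['opening'],o['wrist_torque'])
E
```

```text
t1 [[384.1 178.6]
 [386.1 177.7]
 [383.2 179.2]]
s1 [[312.8 131.3]
 [313.7 125.5]
 [312.6 134. ]]
-0.00026653724377836665 [-0.01928347  0.03815851  0.01097263]
```

View pics/v2.png

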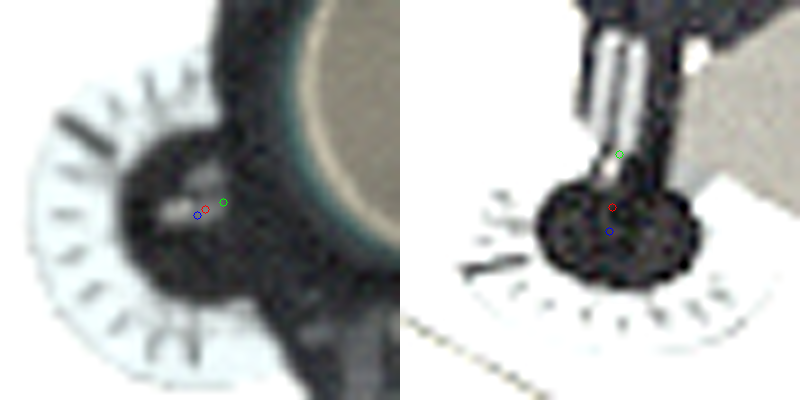

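```bash
python3 - <<'E'
from h import *
for n in('s1','t1','s0'):
    W=cloud(load(n)).reshape(-1,3);d=W-[.5634,-.2922,0]
    m=(np.hypot(d[:,0],d[:,1])<.06)&(W[:,2]>.065)&(W[:,2]<.15);d=d[m]
    y=np.array([.986,.164]);x=np.array([-.164,.986])
    q=np.c_[d[:,:2]@x,d[:,:2]@y,d[:,2]]*1000
    for a in range(65,150,8):
        k=q[(q[:,2]>=a)&(q[:,2]<a+8)]
        if len(k): print(n,a,len(k),'along',np.percentile(k[:,0],[5,50,95]).round(),'across',np.percentile(k[:,1],[5,50,95]).round())
E
```

```text
s1 65 25 along [-19.  16.  20.] across [-11.  -9.   2.]
s1 73 23 along [-23.   8.  20.] across [-10.  -9.   2.]
s1 81 39 along [-14.  15.  21.] across [-10.  -6.   1.]
s1 89 12 along [ 0.  9. 16.] across [-8. -1.  3.]
s1 97 27 along [-0.  9. 14.] across [-13.  -4.   8.]
s1 105 27 along [-1.  9. 13.] across [-15.  -6.  10.]
s1 113 30 along [ 1.  9. 12.] across [-15.  -4.  10.]
s1 121 33 along [ 1.  8. 12.] across [-15.  -2.  12.]
s1 129 30 along [ 4. 11. 14.] across [-16.  -1.  14.]
s1 137 67 along [-6. 11. 14.] across [-28.   1.  25.]
s1 145 70 along [-8. 11. 15.] across [-33.  -6.  32.]
t1 65 6 along [10. 22. 22.] across [-7. -3.  3.]
t1 73 5 along [ 6. 21. 21.] across [-7. -6. -2.]
t1 81 22 along [ 9. 17. 22.] across [-7.  0.  6.]
t1 89 14 along [11. 16. 21.] across [-4. -2.  6.]
t1 97 9 along [ 7. 12. 12.] across [-9. -1. 12.]
t1 105 12 along [ 5. 10. 13.] across [-12.  -0.  12.]
t1 113 9 along [ 8. 12. 14.] across [-8. -3. 10.]
t1 121 7 along [11. 12. 13.] across [-1.  2.  6.]
t1 129 2 along [13. 13. 13.] across [-8. -2.  4.]
t1 137 12 along [ 7. 13. 14.] across [-25. -14.  27.]
t1 145 12 along [ 3. 13. 15.] across [-34. -25.  31.]
s0 65 29 along [-16.  16.  22.] across [-10.  -9.   0.]
s0 73 24 along [-21.  16.  21.] across [-10.  -9.   1.]
s0 81 54 along [-23.   3.  20.] across [-10.  -5.   1.]
s0 89 20 along [-14.  -1.  14.] across [-9. -4.  2.]
```

The depth suggests the fingertips end just above the bar (z about 0.09), although the reported TCP is 0.067. I raise the shut gripper clear and measure the real tip height.

Emit:
{"api": "jog_arm", "payload": {
  "deltas": [
    [0,0,-1,0,0,0,-1],
    [0,0,-1,0,0,0,-1],
    [0,0,-1,0,0,0,-1],
    [0,0,0,0,0,0,-1]
  ]
}}

```text
time: 5.3
tcp_pos: [0.5653, -0.2928, 0.1293]
ee_rot: [0.003, 0.647, 0.763, 0.001]
contact_force: [0.5, 0.2, -0.0]
opening: -0.002
```

```bash
python3 - <<'E'
from h import *
to()
p=robot.observe()['tcp_pos']
snap('side','s2');snap('top','t2')
for n in('s2','t2'):
    W=cloud(load(n)).reshape(-1,3);d=W-p
    m=(np.hypot(d[:,0],d[:,1])<.06)&(W[:,2]>.06)&(W[:,2]<.23);d=d[m];d[:,2]+=p[2]
    y=np.array([.986,.164]);x=np.array([-.164,.986])
    q=np.c_[d[:,:2]@x,d[:,:2]@y,d[:,2]]*1000
    for a in range(65,215,8):
        k=q[(q[:,2]>=a)&(q[:,2]<a+8)]
        if len(k): print(n,a,len(k),'along',np.percentile(k[:,0],[5,50,95]).round(),'across',np.percentile(k[:,1],[5,50,95]).round())
B=cv2.resize(load('s2')['img'][70:160,265:385],(800,600),interpolation=cv2.INTER_CUBIC);cv2.imwrite('pics/v3.png',cv2.convertScaleAbs(B,alpha=1.7,beta=20))
E
```

```text
t 5.3 tcp [ 0.5653 -0.2928  0.1293] F [ 0.5  0.2 -0. ] op -0.002 j [ 0.63  0.71 -0.32  1.63  0.28  0.85  0.35] 
axes x,y,z [[-0.164, 0.986, -0.003], [0.986, 0.164, 0.005], [0.005, -0.002, -1.0]]
s2 65 22 along [-16.  17.  22.] across [-12. -11.   0.]
s2 73 27 along [-20.  18.  24.] across [-12. -10.  -1.]
s2 81 48 along [-20.   2.  21.] across [-12.  -7.   1.]
s2 89 25 along [-21.   6.  20.] across [-12.  -5.  -1.]
s2 153 9 along [ 5. 10. 12.] across [-8. -3.  6.]
s2 161 28 along [ 3.  9. 13.] across [-14.  -5.   9.]
s2 169 35 along [-2.  8. 13.] across [-15.  -4.  10.]
s2 177 36 along [-1.  8. 12.] across [-15.  -4.  11.]
s2 185 33 along [ 2.  8. 12.] across [-15.  -4.  10.]
s2 193 37 along [ 6. 11. 13.] across [-19.  -1.  20.]
s2 201 83 along [-4. 12. 15.] across [-28.   2.  26.]
s2 209 116 along [-8. 11. 15.] across [-33.   3.  34.]
t2 65 10 along [-11.  22.  23.] across [-17.  -7.   1.]
t2 73 8 along [-8. 20. 22.] across [-9. -9.  1.]
t2 81 38 along [-7.  9. 22.] across [-9. -3.  5.]
t2 89 47 along [-12.   5.  21.] across [-8. -3.  4.]
t2 153 2 along [12. 12. 13.] across [-5. -4. -2.]
t2 161 10 along [ 9. 10. 12.] across [-11.  -2.   9.]
t2 169 8 along [ 9. 10. 13.] across [-11.  -4.   9.]
t2 177 3 along [13. 14. 14.] across [-5. -3. -1.]
t2 185 6 along [11. 14. 14.] across [-11.  -0.   3.]
t2 193 9 along [ 9. 15. 16.] across [-18.  -5.   9.]
t2 201 23 along [ 8. 15. 17.] across [-32. -17.  28.]
t2 209 39 along [ 3. 14. 15.] across [-37. -24.  36.]
```

View pics/v3.png

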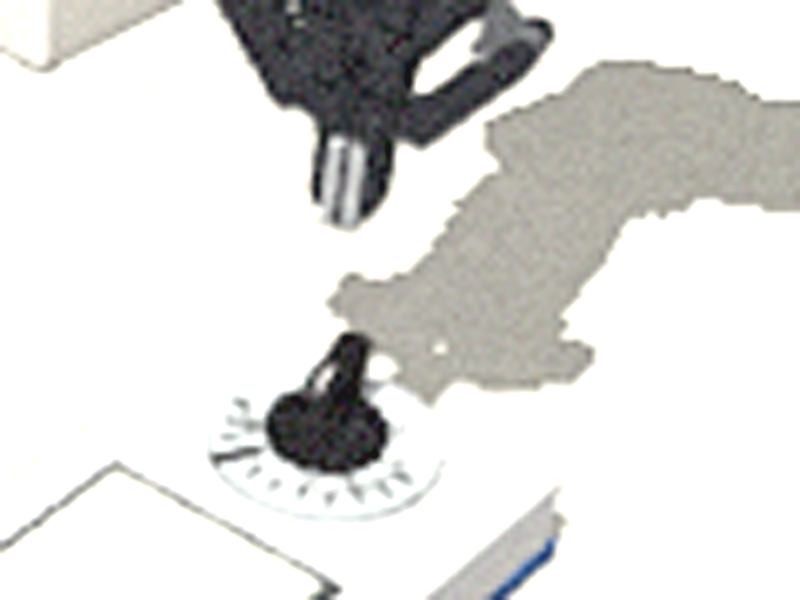

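The picture shows shut finger tips at (345,225) in the crop and the bar untouched below. The real tips are about 25 mm farther back than the reported TCP. I pin that offset down.

```bash
python3 - <<'E'
from h import *
p=robot.observe()['tcp_pos'];s=load('s2')
for n in('s2','t2'):
    W=cloud(load(n)).reshape(-1,3);d=W-p
    k=W[(np.hypot(d[:,0],d[:,1])<.03)&(W[:,2]>.11)&(W[:,2]<.2)];print(n,np.sort(k[:,2])[:8].round(4))
K=np.array([[s['fx'],0,s['cx']],[0,s['fy'],s['cy']],[0,0,1]])
front=p+np.array([-.164,.986,0])*.009
for z in(.129,.145,.15,.155,.16):
    q,_=cv2.projectPoints(np.array([[front[0],front[1],z]]),np.array(s['rvec'],float),np.array(s['tvec'],float),K,np.array([s['k1'],0,0,0.]));print(z,((q[0,0]-[265,70])/.15).round())
E
```

```text
s2 [0.1569 0.1573 0.1579 0.1583 0.1587 0.1591 0.1592 0.1599]
t2 [0.1586 0.1607 0.1611 0.163  0.1632 0.1648 0.1649 0.1652]
0.129 [329. 289.]
0.145 [334. 254.]
0.15 [335. 242.]
0.155 [337. 231.]
0.16 [339. 220.]
```

Emit:
{"api": "jog_arm", "payload": {
  "deltas": [
    [0,0,0,0,0,0,0],
    [0,0,0,0,0,0,0],
    [0,0,0,0,0,0,0],
    [0,0,0,0,0,0,0],
    [0,0,0.9,0,0,0,0],
    [0,0,0.9,0,0,0,0],
    [0,0,0.9,0,0,0,0],
    [0,0,0.9,0,0,0,0],
    [0,0,0.5,0,0,0,0],
    [0,0,0.3,0,0,0,0],
    [0,0,0,0,0,0,0],
    [0,0,0,0,0,0,-1],
    [0,0,0,0,0,0,-1],
    [0,0,0,0,0,0,-1],
    [0,0,0,0,0,0,-1],
    [0,0,0,0,0,0,-1]
  ],
  "force": 30
}}

```text
time: 7.0
tcp_pos: [0.562, -0.2925, 0.0395]
ee_rot: [-0.001, 0.647, 0.763, -0.001]
contact_force: [-4.3, 0.3, 5.7]
opening: 0.155
```

```bash
python3 - <<'E'
from h import *
to(None,down(9.3-43.7))
E
```

```text
t 7.0 tcp [ 0.562  -0.2925  0.0395] F [-4.3  0.3  5.7] op 0.155 j [ 0.6   0.82 -0.28  1.68  0.33  0.68  0.31] 
axes x,y,z [[-0.164, 0.987, -0.0], [0.987, 0.164, -0.002], [-0.002, -0.001, -1.0]]
turn units total [-0.017  0.01   7.303]
```

The bar is held (0.155, about 13 mm). Now I turn it by 43.7°.

Emit:
{"api": "jog_arm", "payload": {
  "deltas": [
    [0,0,-0.1,0,0,0.5,-1],
    [0,0,0,0,0,0.8,-1],
    [0,0,0,0,0,0.8,-1],
    [0,0,0,0,0,0.8,-1],
    [0,0,0,0,0,0.8,-1],
    [0,0,0,0,0,0.8,-1],
    [0,0,0,0,0,0.8,-1],
    [0,0,0,0,0,0.8,-1],
    [0,0,0,0,0,0.8,-1],
    [0,0,0,0,0,0.4,-1],
    [0,0,0,0,0,0,-1],
    [0,0,0,0,0,0,-1]
  ]
}}

```text
time: 8.2
tcp_pos: [0.5649, -0.2932, 0.0397]
ee_rot: [0.002, 0.884, 0.467, 0.001]
contact_force: [4.4, -3.1, -13.0]
opening: 0.159
```

Emit:
{"api": "jog_arm", "payload": {
  "deltas": [
    [0,0,0,0,0,0,0],
    [0,0,0,0,0,0,0],
    [0,0,0,0,0,0,0],
    [0,0,0,0,0,0,0],
    [0,0,-0.7,0,0,0,0],
    [0,0,-1,0,0,0,0],
    [0,0,-1,0,0,0,0],
    [0,0,-1,0,0,0,0],
    [0,0,-1,0,0,0,0],
    [0,0,-1,0,0,0,0],
    [0,0,-1,0,0,0,0],
    [0,0,-1,0,0,0,0],
    [0,0,-1,0,0,0,0],
    [0,0,-1,0,0,0,0],
    [0,0,-1,0,0,0,0],
    [-1,0,0,0,0,0,0],
    [-1,0,0,0,0,0,0]
  ]
}}

```text
time: 9.9
tcp_pos: [0.5412, -0.3249, 0.2569]
ee_rot: [0.001, 0.884, 0.468, 0.001]
contact_force: [0.7, 1.1, -1.2]
opening: 0.504
```

```bash
python3 - <<'E'
from h import *
to()
a=snap('top','t3');b=snap('side','s3')
for s in(a,b):
    W=cloud(s).reshape(-1,3);d=W-[.5628,-.292,0]
    m=(np.hypot(d[:,0],d[:,1])<.03)&(W[:,2]>.07)&(W[:,2]<.1);r=cv2.minAreaRect(W[m][:,:2].astype(np.float32));print(m.sum(),r)
A=cv2.resize(a['img'][150:210,352:412],(400,400),interpolation=cv2.INTER_CUBIC)
B=cv2.resize(b['img'][105:165,280:340],(400,400),interpolation=cv2.INTER_CUBIC)
cv2.imwrite('pics/v4.png',np.hstack([A,B]))
E
```

```text
t 9.9 tcp [ 0.5412 -0.3249  0.2569] F [ 0.7  1.1 -1.2] op 0.504 j [ 0.55  0.55 -0.1   1.51  0.06  1.08 -0.15] 
axes x,y,z [[0.563, 0.827, 0.001], [0.827, -0.563, 0.003], [0.003, -0.001, -1.0]]
145 ((0.5640418529510498, -0.29350101947784424), (0.047120191156864166, 0.015071109868586063), 56.76783752441406)
152 ((0.5603184700012207, -0.2956731617450714), (0.04886724799871445, 0.018319085240364075), 54.90073776245117)
```

View pics/v4.png

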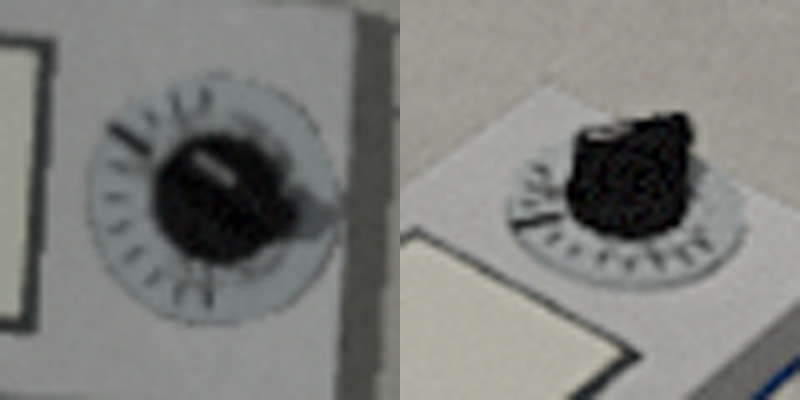

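The bar is at 55.8° against a target of 55.6°. The pointer line (195,153)-(235,185) is parallel to the broad mark (112,122)-(148,153), so the dial is done. On to the tube, allowing for the 26 mm tool offset.

```bash
cat >> h.py <<'E'
PS=-.073;A=np.array([-np.sin(.6109)*np.cos(PS),-np.sin(.6109)*np.sin(PS),np.cos(.6109)])
C=np.array([.540,.183,.120]); QT=tool(-A,[1,-.073,0]); OFF=.026
E
python3 - <<'E'
from h import *
p=C+.12*A;print(p); to(p,QT)
E
```

```text
[0.47135073 0.18802032 0.21829585]
t 10.0 tcp [ 0.5384 -0.3286  0.256 ] F [-0.4 -1.2 -0.2] op 0.497 j [ 0.56  0.55 -0.09  1.51  0.06  1.08 -0.15] 
axes x,y,z [[0.568, 0.823, -0.003], [0.823, -0.568, 0.001], [-0.0, -0.003, -1.0]]
shift units total [ 19.354 -17.442   1.806]
turn units total [-5.687  1.578 -4.907]
```

Emit:
{"api": "jog_arm", "payload": {
  "deltas": [
    [0.5,-0.4,0,0,0,0,0.6],
    [1,-0.9,0,0,0,0,0.6],
    [1,-0.9,0,0,0,0,0.6],
    [1,-0.9,0,0,0,0,0.6],
    [1,-0.9,0,0,0,0,0.6],
    [1,-0.9,0,0,0,0,0.6],
    [1,-0.9,0,0,0,0,0.6],
    [1,-0.9,0,0,0,0,0.6],
    [1,-0.9,0,0,0,0,0.6],
    [1,-0.9,0,0,0,0,0.6],
    [1,-0.9,0,0,0,0,0.6],
    [1,-0.9,0,0,0,0,0.6],
    [1,-0.9,0,0,0,0,0.6],
    [1,-0.9,0,0,0,0,0.6],
    [1,-0.9,0,0,0,0,0.6],
    [1,-0.9,0,0,0,0,0.6],
    [1,-0.9,0,0,0,0,0.6],
    [1,-0.9,0,0,0,0,0.6],
    [1,-0.9,0,0,0,0,0.6],
    [0.9,-0.8,0,0,0,0,0.6]
  ]
}}

```text
time: 12.0
tcp_pos: [0.4704, 0.1954, 0.255]
ee_rot: [-0.001, 0.884, 0.468, 0.0]
contact_force: [0.7, -0.9, 0.8]
opening: 0.799
```

Emit:
{"api": "jog_arm", "payload": {
  "deltas": [
    [0,0,0,-0.71,0.2,-0.61,0.6],
    [0,0,0,-0.71,0.2,-0.61,0.6],
    [0,0,0,-0.71,0.2,-0.61,0.6],
    [0,0,0,-0.71,0.2,-0.61,0.6],
    [0,0,0,-0.71,0.2,-0.61,0.6],
    [0,0,0,-0.71,0.2,-0.61,0.6],
    [0,0,0,-0.71,0.2,-0.61,0.6],
    [0,0,0,-0.71,0.2,-0.61,0.6],
    [0,0,0,0,0,0,0.6]
  ]
}}

```text
time: 12.9
tcp_pos: [0.4699, 0.1918, 0.2538]
ee_rot: [0.212, 0.705, 0.647, 0.2]
contact_force: [0.2, 0.8, 1.0]
opening: 0.803
```

```bash
python3 - <<'E'
from h import *
to(C+.12*A,QT)
a=snap('top','t4');b=snap('side','s4')
cv2.imwrite('pics/v5.png',cv2.resize(b['img'][150:330,90:330],(800,600),interpolation=cv2.INTER_CUBIC))
E
```

```text
t 12.9 tcp [0.4699 0.1918 0.2538] F [0.2 0.8 1. ] op 0.803 j [-0.78  0.21  0.03  2.34  1.21  0.45 -1.92] 
axes x,y,z [[0.083, 0.997, 0.007], [0.827, -0.073, 0.557], [0.556, -0.04, -0.83]]
shift units total [-0.195 -0.914  1.521]
turn units total [-0.188 -0.002 -0.116]
```

View pics/v5.png

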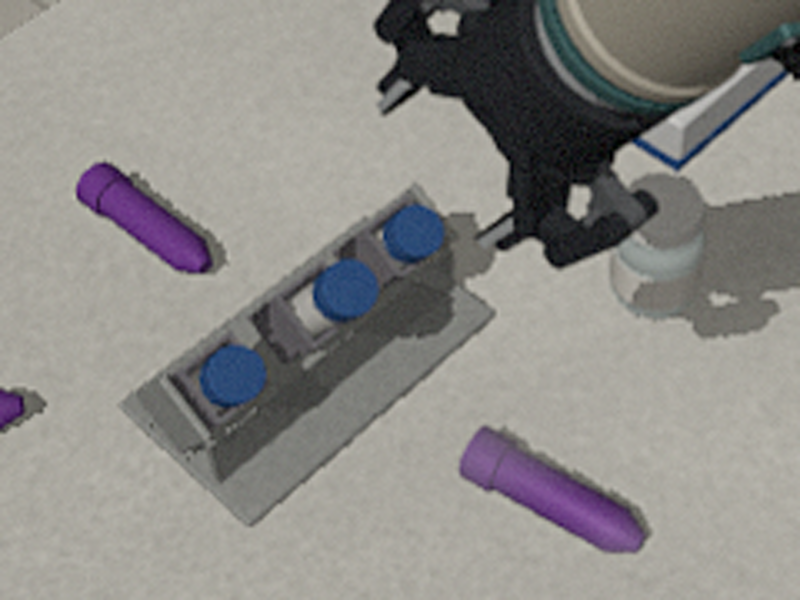

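The view shows the gripper open, tilted along the tube axis and behind the caps. The tall tube's cap is at (345,290) in the middle pocket. I correct the pose and come closer.

Emit:
{"api": "jog_arm", "payload": {
  "deltas": [
    [-0.1,-0.45,0.5,-0.1,0,-0.06,0.4],
    [-0.1,-0.45,1,-0.09,0,-0.06,0.4],
    [0,0,1,0,0,0,0.4],
    [0,0,1,0,0,0,0.4],
    [0,0,1,0,0,0,0.4],
    [0,0,0.9,0,0,0,0.4],
    [0,0,0,0,0,0,0.4]
  ]
}}

```text
time: 13.7
tcp_pos: [0.5212, 0.1823, 0.1549]
ee_rot: [0.221, 0.702, 0.645, 0.204]
contact_force: [-0.4, 0.4, -0.3]
opening: 0.699
```

```bash
python3 - <<'E'
from h import *
to(C-.056*A,QT)
b=snap('side','s5');a=snap('top','t5')
cv2.imwrite('pics/v6.png',np.hstack([cv2.resize(b['img'][180:280,140:240],(400,400),interpolation=cv2.INTER_CUBIC),cv2.resize(a['img'][140:240,140:240],(400,400),interpolation=cv2.INTER_CUBIC)]))
E
```

```text
t 13.7 tcp [0.5212 0.1823 0.1549] F [-0.4  0.4 -0.3] op 0.699 j [-0.65  0.48 -0.01  2.38  2.02  0.45 -2.7 ] 
axes x,y,z [[0.084, 0.997, 0.001], [0.816, -0.069, 0.574], [0.573, -0.047, -0.819]]
shift units total [ 0.122 -0.243  4.764]
turn units total [ 0.01   0.047 -0.093]
```

View pics/v6.png

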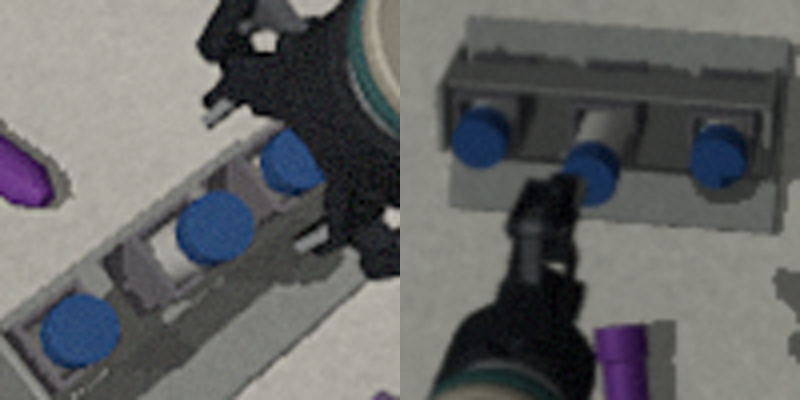

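```bash
cat > fing.py <<'E'
from h import *
def fing(names):
    o=robot.observe();w,x,y,z=o['ee_rot'];Q=R.from_quat([x,y,z,w])
    for n in names:
        W=cloud(load(n)).reshape(-1,3);q=Q.inv().apply(W-o['tcp_pos'])*1000
        k=q[(abs(q[:,0])<45)&(abs(q[:,1])<75)&(q[:,2]>-95)&(q[:,2]<60)]
        print(n,'tool-frame x,y by z slice; two jaws')
        for a in range(-90,60,10):
            for sg in(1,-1):
                j=k[(k[:,2]>=a)&(k[:,2]<a+10)&(k[:,1]*sg>0)]
                if len(j)>2: print(a,sg,len(j),'x',np.percentile(j[:,0],[5,50,95]).round(),'y',np.percentile(j[:,1],[5,50,95]).round())
E
python3 -c "
from fing import *
fing(['s5','t5'])
o=robot.observe();w,x,y,z=o['ee_rot'];Q=R.from_quat([x,y,z,w]);print('cap top in tool',(Q.inv().apply(C-o['tcp_pos'])*1000).round())"
```

```text
s5 tool-frame x,y by z slice; two jaws
-90 1 133 x [-8.  3. 13.] y [35. 44. 58.]
-90 -1 131 x [-8.  2. 13.] y [-60. -47. -38.]
-80 1 43 x [-5. 11. 13.] y [30. 41. 55.]
-80 -1 43 x [ 2. 12. 13.] y [-59. -43. -33.]
-70 1 10 x [ 9. 11. 12.] y [29. 32. 35.]
-70 -1 11 x [ 7. 11. 12.] y [-37. -33. -31.]
-60 1 20 x [ 6.  8. 12.] y [29. 36. 42.]
-60 -1 19 x [ 6.  9. 12.] y [-44. -37. -31.]
-50 1 19 x [ 6. 10. 12.] y [30. 35. 42.]
-50 -1 22 x [ 1.  8. 12.] y [-44. -36. -31.]
-40 1 9 x [ 1. 11. 11.] y [29. 33. 38.]
-40 -1 12 x [-3. 10. 11.] y [-39. -33. -31.]
30 1 15 x [-8.  2. 10.] y [0. 3. 6.]
30 -1 64 x [-9.  2. 15.] y [-23. -12.  -2.]
40 1 28 x [-9.  5. 15.] y [1. 3. 6.]
40 -1 151 x [-12.   5.  18.] y [-23. -12.  -1.]
50 1 8 x [ 3. 12. 14.] y [2. 4. 7.]
50 -1 24 x [10. 17. 19.] y [-23. -11.  -2.]
t5 tool-frame x,y by z slice; two jaws
-90 1 51 x [-11.  -4.   8.] y [38. 60. 63.]
-80 1 9 x [-10. -10.  -8.] y [31. 41. 53.]
-70 1 3 x [-9. -9. -7.] y [32. 36. 39.]
-70 -1 5 x [-9. -8. -7.] y [-33. -29. -28.]
-60 1 5 x [-9. -8. -4.] y [34. 36. 43.]
-60 -1 5 x [-9. -8. -6.] y [-35. -30. -29.]
-50 1 20 x [-9. -3.  8.] y [33. 43. 45.]
-50 -1 11 x [-9. -7. -4.] y [-35. -30. -28.]
-40 1 6 x [-7. -2. 10.] y [37. 38. 42.]
-40 -1 5 x [-7. -5. -2.] y [-31. -29. -28.]
30 1 18 x [-4.  5. 14.] y [0. 3. 8.]
30 -1 26 x [-13.  -6.   4.] y [-17.  -9.  -1.]
40 1 40 x [-9.  3. 16.] y [1. 6. 9.]
40 -1 42 x [-11.  -1.  11.] y [-23.  -7.  -1.]
50 1 25 x [-10.   4.  16.] y [ 2.  7. 10.]
50 -1 6 x [-13. -12.  12.] y [-10.  -4.  -2.]
cap top in tool [ 2. -5. 41.]
```

Fingers are centred on the tool axis (x and y within 1 mm), so the offset runs only along the tool. The cap sits at tool (3,-7,41) mm, but j7 is at -2.7, near its limit. I use a half turn, which gives the same grasp.

Emit:
{"api": "jog_arm", "payload": {
  "deltas": [
    [0,0,0,0,0,-1,0.4],
    [0,0,0,0,0,-1,0.4],
    [0,0,0,0,0,-1,0.4],
    [0,0,0,0,0,-1,0.4],
    [0,0,0,0,0,-1,0.4],
    [0,0,0,0,0,-1,0.4],
    [0,0,0,0,0,-1,0.4],
    [0,0,0,0,0,-1,0.4],
    [0,0,0,0,0,-1,0.4],
    [0,0,0,0,0,-1,0.4],
    [0,0,0,0,0,-1,0.4],
    [0,0,0,0,0,-1,0.4],
    [0,0,0,0,0,-1,0.4],
    [0,0,0,0,0,-1,0.4],
    [0,0,0,0,0,-1,0.4]
  ]
}}

```text
time: 15.3
tcp_pos: [0.5198, 0.1839, 0.1575]
ee_rot: [0.302, 0.036, 0.952, -0.011]
contact_force: [0.1, 0.1, 0.7]
opening: 0.698
```

```bash
python3 -c "
from h import *
to(C-.056*A,QT*R.from_euler('z',180,degrees=True))"
```

```text
t 15.3 tcp [0.5198 0.1839 0.1575] F [0.1 0.1 0.7] op 0.698 j [-0.94  0.51  0.39  2.39  2.38  0.29 -1.5 ] 
axes x,y,z [[-0.815, 0.063, -0.576], [0.076, 0.997, 0.002], [0.575, -0.042, -0.817]]
shift units total [0.265 0.031 4.912]
turn units total [ -0.029   0.023 -15.034]
```

Emit:
{"api": "jog_arm", "payload": {
  "deltas": [
    [0,0,0,0,0,-1,0.4],
    [0,0,0,0,0,-1,0.4],
    [0,0,0,0,0,-1,0.4],
    [0,0,0,0,0,-1,0.4],
    [0,0,0,0,0,-1,0.4],
    [0,0,0,0,0,-1,0.4],
    [0,0,0,0,0,-1,0.4],
    [0,0,0,0,0,-1,0.4],
    [0,0,0,0,0,-1,0.4],
    [0,0,0,0,0,-1,0.4],
    [0,0,0,0,0,-1,0.4],
    [0,0,0,0,0,-1,0.4],
    [0,0,0,0,0,-1,0.4],
    [0,0,0,0,0,-1,0.4],
    [0,0,0,0,0,-1,0.4]
  ]
}}

```text
time: 16.8
tcp_pos: [0.5199, 0.184, 0.1574]
ee_rot: [0.206, -0.648, 0.699, -0.221]
contact_force: [0.2, -0.3, 0.0]
opening: 0.701
```

```bash
python3 -c "
from h import *
to(C-.056*A,QT*R.from_euler('z',180,degrees=True))"
```

```text
t 16.8 tcp [0.5199 0.184  0.1574] F [ 0.2 -0.3  0. ] op 0.701 j [-1.06  0.55  0.58  2.4   2.74  0.23 -0.28] 
axes x,y,z [[-0.076, -0.997, -0.002], [-0.815, 0.063, -0.576], [0.575, -0.042, -0.817]]
shift units total [-0.023  0.262  4.908]
turn units total [-0.032 -0.001 -0.034]
```

Emit:
{"api": "jog_arm", "payload": {
  "deltas": [
    [-0.06,0.15,0.5,0,0,0,0.4],
    [-0.06,0.15,0.5,0,0,0,0.4],
    [0,0,0.5,0,0,0,0.4],
    [0,0,0.5,0,0,0,0.4],
    [0,0,0,0,0,0,0.4]
  ]
}}

```text
time: 17.3
tcp_pos: [0.5387, 0.1839, 0.1197]
ee_rot: [0.205, -0.646, 0.701, -0.221]
contact_force: [0.5, -0.9, 0.2]
opening: 0.701
```

```bash
python3 -c "
from h import *
to(C-.056*A,QT*R.from_euler('z',180,degrees=True))"
```

```text
t 17.3 tcp [0.5387 0.1839 0.1197] F [ 0.5 -0.9  0.2] op 0.701 j [-0.94  0.64  0.46  2.38  2.78  0.33 -0.33] 
axes x,y,z [[-0.08, -0.997, -0.002], [-0.815, 0.067, -0.576], [0.574, -0.045, -0.818]]
shift units total [ 0.03  -0.059  2.825]
turn units total [-0.023 -0.026 -0.069]
```

Emit:
{"api": "jog_arm", "payload": {
  "deltas": [
    [0,0,0.7,0,0,0,0.4],
    [0,0,0.7,0,0,0,0.4],
    [0,0,0.7,0,0,0,0.4],
    [0,0,0.7,0,0,0,0.4],
    [0,0,0,0,0,0,0.4],
    [0,0,0,0,0,0,-1],
    [0,0,0,0,0,0,-1],
    [0,0,0,0,0,0,-1],
    [0,0,0,0,0,0,-1],
    [0,0,0,0,0,0,-1],
    [0,0,0,0,0,0,-1]
  ],
  "force": 40
}}

```text
time: 18.4
tcp_pos: [0.5697, 0.1816, 0.0744]
ee_rot: [0.205, -0.647, 0.701, -0.221]
contact_force: [-3.4, 0.0, 4.8]
opening: 0.386
```

```bash
python3 -c "
from h import *
to(C-.056*A+.08*A,QT*R.from_euler('z',180,degrees=True))"
```

```text
t 18.4 tcp [0.5697 0.1816 0.0744] F [-3.4  0.   4.8] op 0.386 j [-0.83  0.75  0.38  2.33  2.83  0.41 -0.37] 
axes x,y,z [[-0.079, -0.997, -0.002], [-0.815, 0.066, -0.575], [0.573, -0.044, -0.818]]
shift units total [ 0.048 -0.1   -3.921]
turn units total [-0.018 -0.02  -0.061]
```

The cap is held (0.386, about 33 mm). I draw along the tube axis.

Emit:
{"api": "jog_arm", "payload": {
  "deltas": [
    [0,0,-0.3,0,0,0,-1],
    [0,0,-0.5,0,0,0,-1],
    [0,0,-0.5,0,0,0,-1],
    [0,0,-0.5,0,0,0,-1],
    [0,0,-0.5,0,0,0,-1],
    [0,0,-0.5,0,0,0,-1],
    [0,0,-0.5,0,0,0,-1],
    [0,0,-0.5,0,0,0,-1],
    [0,0,0,0,0,0,-1]
  ]
}}

```text
time: 19.3
tcp_pos: [0.5259, 0.1853, 0.1373]
ee_rot: [0.206, -0.647, 0.7, -0.221]
contact_force: [-0.4, 0.0, -0.7]
opening: 0.385
```

```bash
python3 -c "
from h import *
p=robot.observe()['tcp_pos'];to(p+[0,0,.1])
b=snap('side','s6')
cv2.imwrite('pics/v7.png',cv2.resize(b['img'][130:310,110:350],(800,600),interpolation=cv2.INTER_CUBIC))"
```

```text
t 19.3 tcp [0.5259 0.1853 0.1373] F [-0.4  0.  -0.7] op 0.385 j [-1.    0.59  0.51  2.4   2.75  0.29 -0.31] 
axes x,y,z [[-0.079, -0.997, -0.003], [-0.815, 0.066, -0.576], [0.574, -0.043, -0.818]]
shift units total [-0.013 -2.879 -4.088]
```

View pics/v7.png

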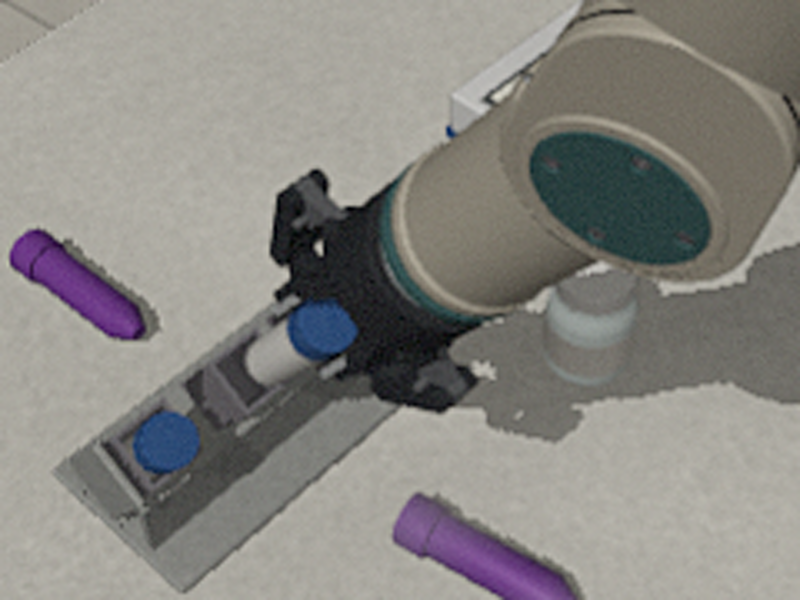

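The tube's white body is out of the middle pocket, cap in the gripper (320,330). Now I lift it, then turn it upright.

Emit:
{"api": "jog_arm", "payload": {
  "deltas": [
    [0,-0.3,-0.4,0,0,0,-1],
    [0,-0.6,-0.8,0,0,0,-1],
    [0,-0.6,-0.8,0,0,0,-1],
    [0,-0.6,-0.8,0,0,0,-1],
    [0,-0.6,-0.8,0,0,0,-1],
    [0,-0.6,-0.8,0,0,0,-1],
    [0,0,0,0,0,0,-1]
  ]
}}

```text
time: 20.05
tcp_pos: [0.5336, 0.1825, 0.2147]
ee_rot: [0.209, -0.643, 0.701, -0.227]
contact_force: [-0.1, 0.6, -0.6]
opening: 0.383
```

```bash
python3 -c "
from h import *
to(None,tool([0,0,-1],[-1,.08,0]))"
```

```text
t 20.05 tcp [0.5336 0.1825 0.2147] F [-0.1  0.6 -0.6] op 0.383 j [-0.94  0.38  0.39  2.32  1.69  0.24  0.81] 
axes x,y,z [[-0.086, -0.996, -0.0], [-0.807, 0.069, -0.587], [0.585, -0.05, -0.81]]
turn units total [-5.988 -0.017 -0.055]
```

Emit:
{"api": "jog_arm", "payload": {
  "deltas": [
    [0,0,0,-0.4,0,0,-1],
    [0,0,0,-0.6,0,0,-1],
    [0,0,0,-0.6,0,0,-1],
    [0,0,0,-0.6,0,0,-1],
    [0,0,0,-0.6,0,0,-1],
    [0,0,0,-0.6,0,0,-1],
    [0,0,0,-0.6,0,0,-1],
    [0,0,0,-0.6,0,0,-1],
    [0,0,0,-0.6,0,0,-1],
    [0,0,0,-0.6,0,0,-1],
    [0,0,0,-0.2,0,0,-1],
    [0,0,0,0,0,0,-1]
  ]
}}

```text
time: 21.25
tcp_pos: [0.5364, 0.1767, 0.212]
ee_rot: [0.022, -0.673, 0.739, -0.035]
contact_force: [-0.9, 0.4, -0.6]
opening: 0.391
```

```bash
python3 -c "
from h import *
to([.57,-.176,.19],tool([0,0,-1],[-1,.08,0]))"
```

```text
t 21.25 tcp [0.5364 0.1767 0.212 ] F [-0.9  0.4 -0.6] op 0.391 j [-0.18  0.48 -0.33  1.81  0.28  0.83  2.39] 
axes x,y,z [[-0.094, -0.995, 0.015], [-0.992, 0.092, -0.082], [0.08, -0.023, -0.997]]
shift units total [17.379 -3.205  1.636]
turn units total [-0.783 -0.151 -0.13 ]
```

Emit:
{"api": "jog_arm", "payload": {
  "deltas": [
    [0,0,0,-0.4,-0.1,0,-1],
    [0,0,0,-0.4,0,0,-1],
    [0,0,0,0,0,0.6,-1],
    [0,0,0,0,0,1,-1],
    [0,0,0,0,0,1,-1],
    [0,0,0,0,0,1,-1],
    [0,0,0,0,0,1,-1],
    [0,0,0,0,0,1,-1],
    [0,0,0,0,0,1,-1],
    [0,0,0,0,0,1,-1],
    [0,0,0,0,0,1,-1],
    [0,0,0,0,0,1,-1],
    [0,0,0,0,0,1,-1],
    [0,0,0,0,0,1,-1],
    [0,0,0,0,0,1,-1],
    [0,0,0,0,0,1,-1],
    [0,0,0,0,0,0.6,-1],
    [0,0,0,0,0,0,-1]
  ]
}}

```text
time: 23.05
tcp_pos: [0.5346, 0.178, 0.2129]
ee_rot: [-0.001, 0.003, 1.0, -0.002]
contact_force: [-0.1, -0.7, -0.9]
opening: 0.378
```

```bash
cat > foot.py <<'E'
from h import *
def foot(n):
    W=cloud(load(n)).reshape(-1,3);o=robot.observe();p=o['tcp_pos']
    d=W-p;m=(np.hypot(d[:,0],d[:,1])<.05)&(W[:,2]>.09)&(W[:,2]<p[2]+.08)
    P=W[m];print(n,len(P),'lowest',np.sort(P[:,2])[:6].round(4))
    for a in np.arange(.1,p[2]+.08,.015):
        k=P[(P[:,2]>=a)&(P[:,2]<a+.015)]
        if len(k)>4: print(round(a,3),len(k),'x',np.percentile(k[:,0],[3,97]).round(4),'y',np.percentile(k[:,1],[3,97]).round(4))
E
python3 -c "
from foot import *
to([.57,-.176,.19],tool([0,0,-1],[.08,1,0]))
snap('side','s7');snap('top','t7');foot('s7');foot('t7')"
```

```text
t 23.05 tcp [0.5346 0.178  0.2129] F [-0.1 -0.7 -0.9] op 0.378 j [-0.4   0.5   0.04  1.75 -0.02  0.9   1.21] 
axes x,y,z [[-1.0, 0.006, 0.002], [0.006, 1.0, -0.005], [-0.002, -0.005, -1.0]]
shift units total [ -1.885 -17.683   1.223]
turn units total [-0.045 -0.017  0.702]
s7 1305 lowest [0.1521 0.1566 0.1579 0.1579 0.1587 0.1588]
0.145 7 x [0.5246 0.5304] y [0.1808 0.1871]
0.16 46 x [0.5184 0.5364] y [0.1719 0.193 ]
0.175 92 x [0.5184 0.5389] y [0.1715 0.1934]
0.19 94 x [0.5186 0.5387] y [0.1733 0.1934]
0.205 98 x [0.5184 0.5388] y [0.1709 0.193 ]
0.22 92 x [0.5184 0.5358] y [0.1725 0.1928]
0.235 103 x [0.5167 0.5314] y [0.1586 0.2068]
0.25 207 x [0.5163 0.5386] y [0.1511 0.2089]
0.265 318 x [0.5179 0.5435] y [0.1564 0.2083]
0.28 248 x [0.5205 0.5425] y [0.1368 0.2259]
t7 47 lowest [0.1711 0.1748 0.1761 0.1761 0.1777 0.1798]
0.175 9 x [0.5206 0.5289] y [0.1679 0.1824]
0.19 8 x [0.5211 0.528 ] y [0.1686 0.1774]
0.205 5 x [0.522 0.527] y [0.1685 0.1756]
0.25 7 x [0.522  0.5298] y [0.1507 0.169 ]
0.28 12 x [0.5233 0.5316] y [0.139  0.1546]
```

The tube is upright: its edge stays at x = 0.518 over its whole height and its axis is within 2 mm of the TCP. The foot is about 58 mm below the reported TCP. I carry it to the window.

Emit:
{"api": "jog_arm", "payload": {
  "deltas": [
    [-0.05,-0.3,0,0,0,0,-1],
    [-0.1,-0.7,0,0,0,0,-1],
    [-0.1,-1,0,0,0,0,-1],
    [-0.1,-1,0,0,0,0,-1],
    [-0.1,-1,0,0,0,0,-1],
    [-0.1,-1,0,0,0,0,-1],
    [-0.1,-1,0,0,0,0,-1],
    [-0.1,-1,0,0,0,0,-1],
    [-0.1,-1,0,0,0,0,-1],
    [-0.1,-1,0,0,0,0,-1],
    [-0.1,-1,0,0,0,0,-1],
    [-0.1,-1,0,0,0,0,-1],
    [-0.1,-1,0,0,0,0,-1],
    [-0.1,-1,0,0,0,0,-1],
    [-0.1,-1,0,0,0,0,-1],
    [-0.1,-1,0,0,0,0,-1],
    [-0.1,-1,0.2,0,0,0,-1],
    [-0.1,-1,0.3,0,0,0,-1],
    [-0.1,-0.5,0.3,0,0,0,-1],
    [-0.1,-0.2,0.3,0,0,0,-1]
  ]
}}

```text
time: 25.15
tcp_pos: [0.5717, -0.1784, 0.1916]
ee_rot: [-0.001, 0.005, 1.0, -0.001]
contact_force: [-0.3, 0.2, -0.3]
opening: 0.382
```

Emit:
{"api": "jog_arm", "payload": {
  "deltas": [
    [0,0,0,0,0,0,-1],
    [0,0,0,0,0,0,-1],
    [0,0,0,0,0,0,-1],
    [0,0,0,0,0,0,-1]
  ]
}}

```text
time: 25.55
tcp_pos: [0.5727, -0.1751, 0.1924]
ee_rot: [-0.001, 0.003, 1.0, -0.001]
contact_force: [-0.6, 0.5, -0.6]
opening: 0.383
```

```bash
python3 -c "
from foot import *
to([.57,-.176,.189],down(90))
b=snap('side','s8');a=snap('top','t8');foot('s8')
cv2.imwrite('pics/v8.png',np.hstack([cv2.resize(b['img'][40:200,210:370],(400,400),interpolation=cv2.INTER_CUBIC),cv2.resize(a['img'][90:250,290:450],(400,400),interpolation=cv2.INTER_CUBIC)]))"
```

```text
t 25.55 tcp [ 0.5727 -0.1751  0.1924] F [-0.6  0.5 -0.6] op 0.383 j [ 0.21  0.57  0.06  1.68 -0.04  0.9   1.85] 
axes x,y,z [[-1.0, 0.005, 0.001], [0.005, 1.0, -0.002], [-0.001, -0.002, -1.0]]
shift units total [ 0.134 -0.044  0.17 ]
turn units total [-0.017 -0.01  -0.049]
s8 770 lowest [0.131  0.133  0.1343 0.1366 0.1388 0.139 ]
0.13 17 x [0.5593 0.5727] y [-0.173 -0.163]
0.145 57 x [0.5561 0.5789] y [-0.1748 -0.1594]
0.16 66 x [0.5563 0.5795] y [-0.1789 -0.16  ]
0.175 69 x [0.5567 0.5786] y [-0.1758 -0.1595]
0.19 71 x [0.5561 0.5803] y [-0.1767 -0.1599]
0.205 58 x [0.5565 0.5775] y [-0.1808 -0.1532]
0.22 89 x [0.5541 0.5762] y [-0.195  -0.1446]
0.235 166 x [0.5543 0.5768] y [-0.1949 -0.1445]
0.25 91 x [0.5588 0.5781] y [-0.1977 -0.1348]
0.265 86 x [0.5581 0.5765] y [-0.2186 -0.1267]
```

View pics/v8.png

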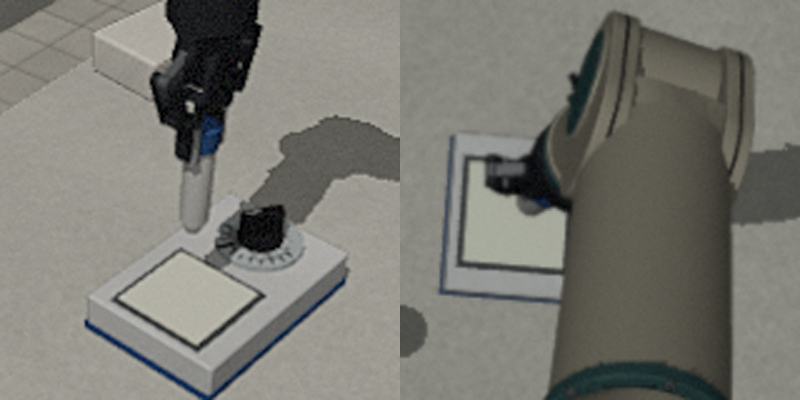

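The tube hangs upright over the window with its axis at (0.5705,-0.174), against the window centre at (0.570,-0.176). The foot is about 83 mm above the window. A final small trim, then I let it settle and hand in.

Emit:
{"api": "jog_arm", "payload": {
  "deltas": [
    [0,-0.1,0.1,0,0,0,-1],
    [0,0,0,0,0,0,-1],
    [0,0,0,0,0,0,-1],
    [0,0,0,0,0,0,-1],
    [0,0,0,0,0,0,-1]
  ]
}}

```text
time: 26.15
tcp_pos: [0.5724, -0.178, 0.1901]
ee_rot: [-0.001, 0.003, 1.0, -0.001]
contact_force: [-0.7, -0.4, -0.4]
opening: 0.386
```

```bash
python3 -c "
from foot import *
to([.5704,-.176,.189],down(90))
b=snap('side','s9');foot('s9')
W=cloud(b).reshape(-1,3);d=W-[.5628,-.292,0]
m=(np.hypot(d[:,0],d[:,1])<.03)&(W[:,2]>.07)&(W[:,2]<.1);print('dial',cv2.minAreaRect(W[m][:,:2].astype(np.float32)))
robot.finish_job()"
```

```text
t 26.15 tcp [ 0.5724 -0.178   0.1901] F [-0.7 -0.4 -0.4] op 0.386 j [ 0.21  0.57  0.06  1.68 -0.04  0.89  1.86] 
axes x,y,z [[-1.0, 0.007, 0.002], [0.007, 1.0, -0.002], [-0.002, -0.002, -1.0]]
shift units total [0.1   0.101 0.055]
turn units total [-0.019 -0.015 -0.063]
s9 762 lowest [0.129  0.1321 0.1328 0.1333 0.1342 0.1352]
0.13 18 x [0.559  0.5737] y [-0.1733 -0.1641]
0.145 60 x [0.5562 0.5779] y [-0.1801 -0.1621]
0.16 71 x [0.5561 0.5802] y [-0.1809 -0.1618]
0.175 69 x [0.5561 0.5784] y [-0.1797 -0.1626]
0.19 67 x [0.5563 0.5782] y [-0.1814 -0.163 ]
0.205 59 x [0.5564 0.5789] y [-0.1801 -0.1537]
0.22 94 x [0.5538 0.5764] y [-0.1993 -0.1475]
0.235 172 x [0.5546 0.5782] y [-0.1969 -0.147 ]
0.25 89 x [0.5578 0.5767] y [-0.212  -0.1314]
0.265 62 x [0.5579 0.579 ] y [-0.2181 -0.1294]
dial ((0.5597529411315918, -0.29518061876296997), (0.04743783175945282, 0.01735674776136875), 57.20334243774414)
the job is handed in; nothing more can be done
```

The job was handed in at about 26 s. The dial was turned first, then the tall tube was drawn from the rack's middle pocket and held upright, cap up, over the lamp window.

- **Dial:** the last readings put the bar at 55–57°, against 55.6° for the long mark. That is within about 2°, or 0.03 rad. In the picture the pointer line is parallel to the mark.
- **Tube:** it hangs vertical, with its axis at about (0.571, -0.177) m. The window centre measured (0.570, -0.176) m. The foot is at about 0.130 m, so there is about 8 cm of air below it. The grip is steady, with an opening of 0.386, about 33 mm on the 34 mm cap.
- **Disagreement:** the reported TCP lies about 26 mm beyond the real fingertips along the tool. My first grasp of the dial therefore closed on air just above the bar. I measured the offset from the pictures and allowed for it in every later move.
- **Joint limit:** joint 6 came down to its lower limit (read as 0.23, the limit value) during the tilted approach to the rack. I saw no reading below it.
- **Not checked:** the short tubes and the jar were not touched on purpose, but I did not measure them again at the end.

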